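# Index a sliding work-holder to its marked notch, level the panel frame and lock it

## Task

Set up the sliding work-holder on the bench: lift its release bar and, holding it up, slide the carriage until the nib on its far edge is opposite the tall pointed clip, then let go so that the bar drops fully into that notch. Then turn the tilted panel frame down until it is level, and turn the black lock knob a quarter turn clockwise so that its finger lies over the frame's tab. Leave the other things on the bench where they are.

Things in the scene. Friction and masses are not known exactly. Their poses are not given: they have to be found in the camera images.
- rail: Fixed aluminium base plate 240 x 440 x 12 mm of the sliding work-holder; origin at the centre of its underside on the bench. Its y axis is the slide direction (along two steel guide rods), z up, x points away from the robot (turned by up to about 0.2 rad). A toothed rack runs along its front (-x) side at x = -95 mm, tooth tops at z = 34 mm: seven notches 25 mm apart at y = -75, -50, ... +75 mm.
- carriage (a joint): Position of the grey carriage along the rail's y (m): 0 at the middle notch, where it starts; end stops at -0.08 and +0.08. It slides with about 1 N of friction, but only while the release bar is up.
- carriage_index (a point): Tip of a small steel nib (4 mm wide) at the middle of the carriage's far (+x) edge, 49 mm above the bench; the carriage's index mark. It lies in line along y with the middle of the release bar. Axes as the rail's.
- clip_mark (a point): Mark of the TALL POINTED clip (a dark steel block with a post and conical point, 64 mm tall, cone 22 mm wide) on the far (+x) edge of the base plate. The point given lies on its centre line, 22 mm above the bench. It stands opposite the notch at -75, -50, +50 or +75 mm; three low flat square clips (14 mm tall) at the other three mean nothing.
- release_bar (a joint): Lift of the release bar (m): 0 = down and caught in a notch, 0.028 = top stop. The pawl is clear of the teeth from 0.016; about 0.02 to 0.022 is a good height to slide at. A spring pulls it down with about 6 N at the bottom and 9 N at the top, plus 1.5 N of weight. Let go within about 8 mm of a notch and it drops in and centres the carriage to about 1 mm.
- bar_grip (a point): Middle of the release bar, a plain round steel bar of 10 mm diameter with 60 mm of straight length along the rail's y, on the carriage's near (-x) side, 112 mm above the bench when down; two legs at y = -35 and +35 mm and a thin cross bar 34 mm under it. The tilted frame stands behind it: pinch it across from above with the gripper opened only about 40 mm. It travels with the carriage.
- frame (a joint): Tilt of the panel frame about its long axis (rad): 0 = level (firm stop), growing as its far (+x) edge rises; up to 1.3. Stiff hinge (about 0.15 N m): it stays where it is left.
- frame_axis (a point): Centre of the frame, on its turning axis, 100 mm above the bench (95 mm towards +x from the release bar's middle). Axes as the rail's. The dark steel frame is 90 mm wide (x when level), 160 mm long (along y, the turning axis) and 8 mm thick, holding an aluminium panel with dark cutouts. Upright cheeks at y = -88 and +88 mm, tops at 112 mm.
- frame_tab (a point): Top centre of the frame's tab, a steel tongue 20 mm wide, 6 mm thick, that sticks out 20 mm from the frame's +y end near its far edge (34 mm in x from the turning axis). Moves with the frame.
- frame_far_edge (a point): Middle of the frame's far long edge, on its upper face: 41 mm from the turning axis and 4 mm above the mid-plane. This edge starts raised; pushing it down with closed fingertips along its arc brings the frame level. Turns with the frame (own x across the frame, y along it).
- lock_knob (a joint): Turn of the lock knob (rad): 0 = its steel finger points to the rail's +x (unlocked), growing clockwise seen from above, 1.57 = stop, finger points to -y and lies over the frame's tab (locked). It can turn over only when the frame is level. Friction about 0.05 N m.
- knob_grip (a point): Grip centre of the lock knob, on its vertical axis, 136 mm above the bench, at +34 mm x, +118 mm y of the frame's centre. Black bar grip 42 mm long, 13 mm thick, 34 mm high (119 to 151 mm above the bench), above a steel finger reaching 30 mm from the axis along the bar's +x; the bar lies along this point's own x and turns with the knob. Under it a post of 26 mm diameter.
- file: Bystander, not to be disturbed: loose flat file with wooden handle, 270 mm, lying beside the base plate's right (-y) end; body origin on its underside.
- socket_small: Bystander, not to be disturbed: loose steel socket, 22 mm diameter, 28 mm tall, standing on the base plate's far right part; body origin on its underside.
- socket_big: Bystander, not to be disturbed: loose steel socket, 32 mm diameter, 36 mm tall, beside the base plate's left (+y) end; body origin on its underside.
- wrench: Bystander, not to be disturbed: loose 200 mm wrench beside the base plate's left end; body origin on its underside.
- try_square: Bystander, not to be disturbed: loose steel try square, 100 x 150 mm, to the left; body origin on its underside.
- oil: Bystander, not to be disturbed: loose white bottle, 60 mm diameter, 150 mm tall, to the right; body origin on its underside.
- glasses: Bystander, not to be disturbed: loose black safety glasses, 140 mm wide, far left; body origin on its underside.

How it is judged (in metres and radians):
On the way, in this order (a step that is already met when the one before it is completed fails the run):
1. the release bar is lifted clear of the teeth (value of joint release_bar above 0.0145 m), for 0.2 s.
2. the carriage is caught at the notch of the tall clip, bar down (y of clip_mark in the frame of carriage_index between -0.005 and 0.005 m and value of joint release_bar below 0.004 m), for 0.3 s.
3. the frame is turned level (value of joint frame below 0.1 rad), for 0.2 s.
4. the knob is turned to lock the frame (value of joint frame below 0.1 rad and value of joint lock_knob above 1.2 rad), for 0.2 s.
At the end, for the whole second after the job is handed in: The carriage's nib is within 5 mm (along the rail) of the tall clip, the release bar is down (under 4 mm of lift), the frame is level within 0.1 rad, the lock knob is turned beyond 1.2 rad, and all of these are at rest (all of step 2 and all of step 4 and velocity of joint carriage between -0.02 and 0.02 m/s and velocity of joint frame between -0.02 and 0.02 rad/s and velocity of joint lock_knob between -0.02 and 0.02 rad/s); the robot touches nothing.
It fails at once if a bystander is moved by more than 30 mm (distance of any of file, socket_small, socket_big, wrench, try_square, oil, glasses from where it was at the start of the episode above 0.03 m).
It also fails if it takes over 61 s, if anything falls off the work surface, if the arm or the gripper's body presses on something with over 40 N, if the wrist force passes 120 N, or if a joint passes its speed limit or range.

## Robot

A 6-joint arm with a two-finger parallel gripper is mounted at the origin on the work surface. World frame = base frame: x ahead of the robot, y to its left, z up, the work surface at z = 0. Lengths are in mm, angles in rad, forces in N, time in s.
With the tool pointing down it reaches from about 350 to 975 mm from the base axis. Payload 7.1 kg.
Tool frame: the origin (TCP) lies at the very end of the fingers, on their centre line; the grasp point (between the pads) lies 19 mm behind it (ctrl.grasp_offset is the distance from the TCP to the grasp point, in mm); z points along the fingers, y is the line along which they close (so a half turn about z gives the same grasp; the last joint's range is limited). The gripper opens to 88 mm and grips with 3 to 60 N. Pads are 20 mm wide; open, the fingers measure 115 mm over their backs; the gripper's body (75 mm by 178 mm) begins 61 mm behind the grasp point.
Start: joints at [1.293, 0.423, 1.63, -0, 1.089, -0.019], TCP at [159.919, 604.178, 222.675] pointing down, gripper open.
Joint ranges: [-3, 3], [-0.9, 2.11], [0.09, 2.58], [-1.31, 4.45], [0.11, 2.69], [-2.54, 2.54]. Speed limits (rad/s): [2.39, 2.39, 3.01, 3.14, 3.14, 3.14].

## Interface

Orientations are given as a rotation vector (axis times angle).
In Python, from workcell import ctrl, viewer, ticket, models gives the robot as it stands.
- The arm moves only by the tool play_rows, never from a script. Its arguments are lists of equal length, an entry for each row: "dp": the shift along the world's x, y, z in mm, a list of three; "yaw": the turn about the world's z in degrees. In form: {"dp": [[tx, ty, tz], ...], "yaw": [yaw, ...]}. A call has 1 to 8 rows; each row shifts and turns the commanded pose from where the row before left it; what a row does not reach is not made up. A row lasts 1/12 s, in which the tool goes at most 41.7 mm and 7.16 degrees, less where a joint would pass 70% of its speed; a pose out of reach is approached as far as the arm can. A call is refused whole if a number of a shift passes 41.7 or a number of a turn 7.16, either way. A call with a gripper value outside its range is refused whole. "gripper" is the closure, from 0 (fully open) to 1 (shut), set as the call begins (left out, the last holds). The fingers move at their own pace and stop on an object; the grip force is fixed at half the most. Time passes only in rows, so rows that do not move let the fingers close. It gives the time, the measured TCP pose, the force, the opening and the grip force at its end, in the units of the state.
- ctrl.get_obs(): the state, without advancing time (a new reading comes with each control period).
- viewer.get_image(name): name is "side" or "top" or "wrist"; returns a dict with "pixels" (480x640x3 uint8, red, green, blue), "range_z" (480x640 float32, mm along the optical axis (not along the pixel's ray), 0 where there is no reading), "fx", "fy", "cx", "cy" (pixels), "T" (4x4, takes a point from camera to world coordinates); the wrist camera has in their place "hand_eye" (4x4, takes a point from camera to tool coordinates, whose origin is the TCP and whose axes are the flange's). Camera axes: x right, y up, looking along -z (the intrinsics and any distortion apply to the point x, -y, -z); pixel columns grow to the right and rows downward; lengths in mm; the calibration is good to about 2 mm. A picture is of the moment at which its call begins: read the wrist's pose just before it.
- ticket.close_job(): hands the job in; it is judged then, once.
Trained networks look in a picture, given as the dict that the camera call returned (one of the last four; its "shot" number tells which), for a name from the list of things; names that differ only in an ending like _2 or _b are one class to them, and where a whole thing is asked for, a point or a joint stands for the part that bears it (a point fixed in the world has none). Each returns a list of dicts, best first, with "conf" (0 to 1); they miss things now and then, are a little off and sometimes report something else, mostly with a low value. They report only what shows in the picture. A call takes as long as a camera call.
- models.look_for(picture, name): "bbox" ([centre column, centre row, width, height] in pixels, round what is visible of it).
- models.landmark_of(picture, name): "location" ([column, row] in pixels: a listed point, or the origin of a listed thing).
The state is a dict: "t": time; "qpos": joint angles; "qvel": joint speeds; "joint_torque": joint torques, N m; "ee_pos": TCP position; "orientation": TCP orientation; "ft_force": force on the tool from outside, world axes, zero at the start; "moment": the same for the moment, N m; "width": finger opening in mm; "grasp_force": force on a finger pad.
Only numpy, scipy, OpenCV 4.12 (cv2) and the standard library are available. Lean on these libraries where they do the work, as an engineer would, in place of code of your own. Each camera call takes 0.05 s, during which the arm holds its last target. There are 200 camera calls.

## Working session

There is one attempt and no reset: what is moved stays moved. The work goes in short steps, Python scripts to look and compute and a tool call to move; the robot and the scene stay as the last step left them, time stands still between calls to the robot, and variables do not carry over. Pictures are saved under pics/ and viewed, at most 10 in all, crops included, and the job is handed in when it is done.

Besides the shell and the picture viewer there is one more tool, called after "Call:" as name(argument=value, ...) on one line, values as JSON. play_rows: Moves the arm, as the interface text tells. Its arguments: {"type":"object","properties":{"dp":{"type":"array"},"yaw":{"type":"array"},"gripper":{"type":"number"}},"required":["dp","yaw"]}

```bash
mkdir -p pics
cat > h.py <<'E'
from workcell import ctrl, viewer, ticket, models
import numpy as np, cv2
from scipy.spatial.transform import Rotation as R
def shot(name):
    o=ctrl.get_obs(); p=viewer.get_image(name)
    if name=="wrist":
        T=np.eye(4);T[:3,:3]=R.from_rotvec(o["orientation"]).as_matrix();T[:3,3]=o["ee_pos"]
        p["T"]=T@np.array(p["hand_eye"])
    return p
def ray(p,uv):
    d=np.array([(uv[0]-p["cx"])/p["fx"],-(uv[1]-p["cy"])/p["fy"],-1.]); T=np.array(p["T"])
    return T[:3,3],T[:3,:3]@d
def atz(p,uv,z):
    o,d=ray(p,uv); return o+d*(z-o[2])/d[2]
def depth(p,uv):
    u,v=int(round(uv[0])),int(round(uv[1])); w=p["range_z"][max(0,v-1):v+2,max(0,u-1):u+2]; w=w[w>0]
    if not len(w): return None
    o,d=ray(p,uv); return o+d*np.median(w)
def save(p,n): cv2.imwrite(f"pics/{n}.png",cv2.cvtColor(p["pixels"],cv2.COLOR_RGB2BGR))
Z=dict(carriage_index=49,clip_mark=22,bar_grip=112,frame_axis=100,knob_grip=136,rail=0)
E
python3 - <<'E'
from h import *
np.set_printoptions(precision=1,suppress=True)
print(ctrl.grasp_offset, {k:v for k,v in viewer.get_image("top").items() if k not in("pixels","range_z")}.keys())
for c in("top","side"):
    p=shot(c); save(p,c+"0"); print(c,np.array(p["T"])[:3,3],p["fx"])
    for n in["carriage_index","clip_mark","bar_grip","frame_axis","frame_tab","frame_far_edge","knob_grip","rail"]:
        for r in models.landmark_of(p,n)[:2]:
            uv=r["location"]; print(n,round(r["conf"],2),np.array(uv),"atz",atz(p,uv,Z[n]) if n in Z else "","dep",depth(p,uv))
E
```

```text
18.700000000000003 dict_keys(['fx', 'fy', 'cx', 'cy', 'T', 'shot'])
top [ 281.2   20.3 1218.6] 452.74620425439946
carriage_index 0.9 [333.6 201.3] atz [655.4 -20.1  49. ] dep [667.7 -21.4  10.6]
clip_mark 0.67 [479.8 267.5] atz [ 484.  -413.2   22. ] dep [ 475.1 -394.2   74.6]
clip_mark 0.64 [352.  203.8] atz [657.5 -71.8  22. ] dep [648.3 -69.6  51.5]
bar_grip 0.78 [324.3 261.9] atz [477.8   4.4 112. ] dep [490.1   3.4  42.9]
frame_axis 0.94 [333.1 230.2] atz [562.1 -17.4 100. ] dep [561.6 -17.3 101.8]
frame_tab 0.97 [298.4 217.7] atz  dep [587.6  70.6 122.6]
frame_far_edge 0.69 [334.7 217.2] atz  dep [587.6 -20.2 131.4]
knob_grip 0.5 [288.4 208.7] atz [606.8  95.5 136. ] dep [603.   94.6 148.6]
knob_grip 0.43 [330.3 206.5] atz [613.9  -8.9 136. ] dep [651.7 -12.2  13.1]
rail 0.58 [330.7 238.8] atz [562.6 -14.3   0. ] dep [543.7 -11.9  81.9]
side [  68.9 -489.9  857.4] 488.4720950093554
carriage_index 0.59 [357.3 241.3] atz [648.2 -25.4  49. ] dep [587.1 -74.4 134.3]
clip_mark 0.54 [373.9 259. ] atz [656.4 -72.   22. ] dep [652.2 -75.   28. ]
clip_mark 0.16 [311.  207.5] atz [664.1 144.7  22. ] dep [589.7  65.4 126.3]
bar_grip 0.61 [286.  257.8] atz [464.9   3.2 112. ] dep [464.2   2.3 113.3]
frame_axis 0.62 [327.1 239.4] atz [568.3  -8.3 100. ] dep [563.8 -12.6 106.8]
frame_tab 0.73 [308.8 205.3] atz  dep [590.2  72.9 127.3]
knob_grip 0.56 [306.8 191.8] atz [609.6 100.7 136. ] dep [603.4  94.  144.3]
knob_grip 0.18 [454.6 428.1] atz [ 421.7 -433.2  136. ] dep [ 459.2 -427.2   59.1]
rail 0.88 [324.7 271.1] atz [563.3 -10.7   0. ] dep [533.7 -39.4  51.4]
rail 0.5 [168.4 236.1] atz [361.7 315.6   0. ] dep [355.9 299.6  17. ]
```

Run:
```python
import cv2,numpy as np
a=cv2.imread("pics/top0.png")[170:310,230:420]; a=cv2.resize(a,None,fx=4,fy=4,interpolation=cv2.INTER_CUBIC)
b=cv2.imread("pics/side0.png")[160:330,220:420]; b=cv2.resize(b,None,fx=3.5,fy=3.5,interpolation=cv2.INTER_CUBIC)
cv2.imwrite("pics/topc.png",a);cv2.imwrite("pics/sidec.png",b)
```

```text
(no output)
```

View pics/topc.png

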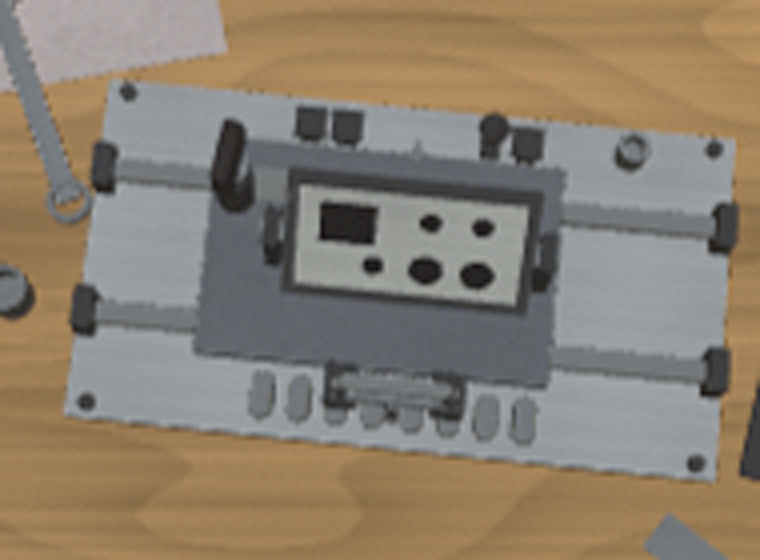

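View pics/sidec.png

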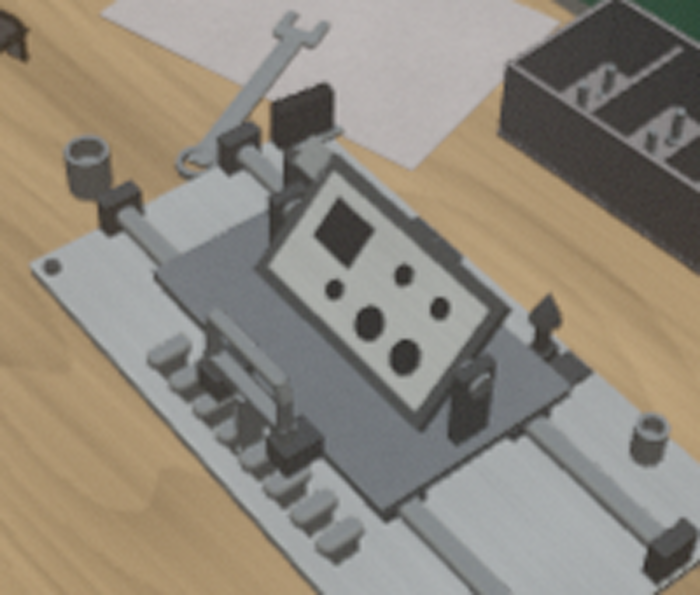

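Run:
```python
from h import *
np.set_printoptions(precision=1,suppress=True)
p=shot("top")
c=[(65,415),(715,480),(735,138),(110,80)]
W=np.array([atz(p,(u/4+230-.4,v/4+170-.4),12)[:2] for u,v in c]); print(W, W.mean(0))
L=np.array([(-120,220),(-120,-220),(120,-220),(120,220)])
A=L-L.mean(0);B=W-W.mean(0);th=np.arctan2((A[:,0]*B[:,1]-A[:,1]*B[:,0]).sum(),(A*B).sum());print("yaw",th)
M=lambda t:np.array([[np.cos(t),-np.sin(t)],[np.sin(t),np.cos(t)]])
print((W-W.mean(0))@M(th))
o=W.mean(0)
# landmarks in rail frame
s=shot("side")
for q in(p,s):
  for n in["carriage_index","clip_mark","bar_grip","frame_axis","knob_grip"]:
    for r in models.landmark_of(q,n)[:2]:
      print(n,round(r["conf"],2),(atz(q,r["location"],Z[n])[:2]-o)@M(th))
# point cloud of bar in side & top: z 105..120 rail x -110..-50
for q in(p,s):
  v,u=np.mgrid[0:480,0:640]; z=q["range_z"]; T=np.array(q["T"])
  P=np.stack([(u-q["cx"])/q["fx"]*z,-(v-q["cy"])/q["fy"]*z,-z],-1)[z>0]@T[:3,:3].T+T[:3,3]
  X=np.c_[(P[:,:2]-o)@M(th),P[:,2]]
  for nm,lo,hi in[("bar",(-130,-45,100),(-45,45,125)),("knob",(0,80,138),(90,160,165)),("frame",(-60,-78,60),(60,78,170))]:
    if nm=="bar": lo,hi=(-130,-60,100),(-50,60,125)
    m=((X>lo)&(X<hi)).all(1); Y=X[m]; print(nm,len(Y),Y.mean(0) if len(Y) else"",Y.min(0),Y.max(0))
    if nm=="frame":
       C=Y-Y.mean(0);n=np.linalg.svd(C,full_matrices=False)[2][2];print("normal",n, np.arctan2(-n[0]*np.sign(n[2]),abs(n[2])))
    if nm=="knob":
       w=np.linalg.svd((Y-Y.mean(0))[:,:2],full_matrices=False)[2][0];print("dir",w)
```

```text
[[ 461.6  213.4]
 [ 423.5 -222. ]
 [ 662.1 -243.5]
 [ 698.7  193.3]] [561.5 -14.7]
yaw -0.08589264945606331
[[-119.1  218.7]
 [-119.7 -218.4]
 [ 119.9 -219.3]
 [ 118.9  219. ]]
carriage_index 0.74 [94.2  4.1]
clip_mark 0.42 [102.8 -47.7]
bar_grip 0.52 [-90.    6.4]
frame_axis 0.69 [-60.2 243. ]
frame_axis 0.66 [ 2.1 -2. ]
knob_grip 0.49 [ 35.9 116.7]
carriage_index 0.79 [88.2  8. ]
clip_mark 0.45 [ 98.6 -53.3]
bar_grip 0.75 [-93.7   3.9]
frame_axis 0.7 [2.1 4.5]
knob_grip 0.62 [ 39.5 119.7]
bar 129 [-94.    0.4 114.6] [-98.5 -38.7 101.3] [-88.2  39.5 121.9]
knob 97 [ 33.9 117.2 149.8] [ 14.   96.2 138.1] [ 56.5 125.1 156.2]
dir [-1.   0.1]
frame 1938 [  1.3  -0.1 104.1] [-33.  -78.   66.1] [ 36.   78.  139.6]
normal [-0.7  0.   0.7] 0.8073137796079947
bar 183 [-95.3  -6.1 114.2] [-99.8 -40.4 100.2] [-89.7  36.7 120.6]
knob 149 [ 32.9 114.8 147.7] [ 14.  108.2 138.3] [ 53.8 125.9 154.8]
dir [-1.   0.2]
frame 2738 [ -0.1  -2.8 103.9] [-33.3 -78.   68.4] [ 35.7  78.  139.2]
normal [-0.7  0.   0.7] 0.8117868124057032
```

Run:
```python
from h import *
o=ctrl.get_obs(); print(o["t"],o["ee_pos"],o["width"],o["qpos"]); print(R.from_rotvec(o["orientation"]).as_matrix().round(3))
```

```text
1.55 [159.92163502 604.1854245  222.68338809] 87.97817026495026 [ 1.29299953e+00  4.23090587e-01  1.62989379e+00 -7.43884212e-07
  1.08858844e+00 -1.89930693e-02]
[[-0.967  0.256  0.   ]
 [ 0.256  0.967  0.   ]
 [-0.     0.    -1.   ]]
```

Call:
play_rows(dp=[[15,-30,0],[15,-30,0],[15,-30,0],[15,-30,0],[15,-30,0],[15,-30,0],[15,-30,0],[15,-30,0]], yaw=[-4,-4,-4,-4,-4,-4,-4,-4], gripper=0.545)

```text
t: 2.22
ee_pos: [280.4, 362.8, 222.9]
orientation: [1.253, 2.881, 0.001]
ft_force: [0.4, -0.2, -0.7]
width: 40.6
grasp_force: 0.0
```

Call:
play_rows(dp=[[15,-30,0],[15,-30,0],[15,-30,0],[15,-30,0],[15,-30,0],[15,-30,0],[15,-30,0],[15,-30,0]], yaw=[-4,-4,-4,-4,-4,-4,-4,-4])

```text
t: 2.88
ee_pos: [400.5, 122.6, 223.0]
orientation: [1.999, 2.423, 0.001]
ft_force: [0.7, 1.1, 0.7]
width: 40.2
grasp_force: 0.0
```

Call:
play_rows(dp=[[17,-33,0],[17,-33,0],[17,-33,0],[16,-32,0],[0,0,0],[0,0,0]], yaw=[-4,-4,-4,-4,0,0])

```text
t: 3.38
ee_pos: [467.5, -8.3, 222.7]
orientation: [2.316, 2.122, 0.0]
ft_force: [-0.6, 0.3, -0.0]
width: 40.1
grasp_force: 0.0
```

```bash
cat >> h.py <<'E'
th=-0.086;O2=np.array([561.5,-14.7]);C,S=np.cos(th),np.sin(th);MM=np.array([[C,-S],[S,C]])
def rail(P): P=np.asarray(P); return np.r_[(P[:2]-O2)@MM,P[2:]]
def cloud(q):
  v,u=np.mgrid[0:480,0:640]; z=q["range_z"]; T=np.array(q["T"])
  P=np.stack([(u-q["cx"])/q["fx"]*z,-(v-q["cy"])/q["fy"]*z,-z],-1)[z>0]@T[:3,:3].T+T[:3,3]
  return np.c_[(P[:,:2]-O2)@MM,P[:,2]]
def box(X,lo,hi): return X[((X>lo)&(X<hi)).all(1)]
E
python3 - <<'E'
from h import *
np.set_printoptions(precision=1,suppress=True)
p=shot("wrist");save(p,"w1");X=cloud(p)
Y=box(X,(-130,-60,105),(-60,60,130));print("bar",len(Y));print(np.percentile(Y,[2,50,98],axis=0) if len(Y) else "")
print("tcp",rail(ctrl.get_obs()["ee_pos"]))
for n in["bar_grip","carriage_index","clip_mark"]:
  for r in models.landmark_of(p,n)[:1]: print(n,r["conf"],r["location"],rail(atz(p,r["location"],Z[n])))
E
```

```text
bar 1605
[[-96.4 -31.3 107.6]
 [-91.8   5.6 116. ]
 [-87.1  38.1 117.9]]
tcp [-95.1  -0.7 222.5]
bar_grip 0.79 [325.6, 232.6] [-92.    1.5 112. ]
carriage_index 0.8 [550.3, 212.1] [89.2  1.3 49. ]
clip_mark 0.65 [540.8, 260.6] [101.9 -49.2  22. ]
```

View pics/w1.png

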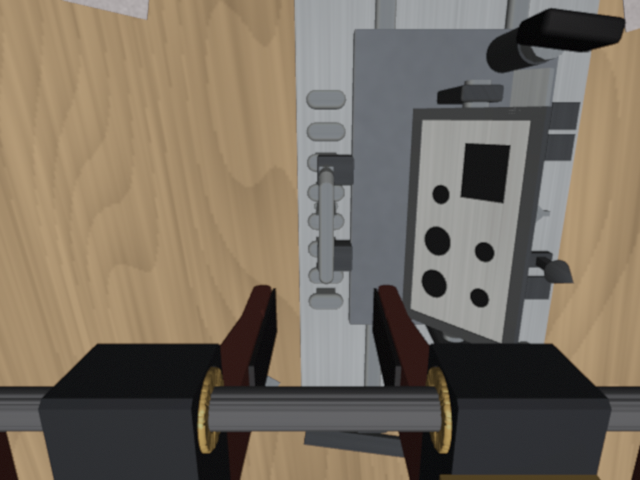

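The wrist view shows the bar at (326,225), nib at (541,213) and the tall cone at (558,270), one clip inward from the right: the -50 notch. Descending on the bar.

Call:
play_rows(dp=[[1.5,1,-25],[0,0,-30],[0,0,-30],[0,0,-25],[0,0,-12],[0,0,-6],[0,0,0]], yaw=[0,0,0,0,0,0,0])

```text
t: 4.17
ee_pos: [467.4, -4.8, 93.7]
orientation: [-2.31, -2.127, 0.003]
ft_force: [0.9, 0.3, 0.4]
width: 40.1
grasp_force: 0.0
```

Call:
play_rows(dp=[[0,0,0],[0,0,0],[0,0,0],[0,0,0],[0,0,0],[0,0,0]], yaw=[0,0,0,0,0,0], gripper=1)

```text
t: 4.67
ee_pos: [468.7, -5.8, 95.3]
orientation: [2.313, 2.125, 0.001]
ft_force: [-1.5, 0.5, 5.0]
width: 8.9
grasp_force: 30.0
```

Call:
play_rows(dp=[[0,0,4],[0,0,5],[0,0,5],[0,0,4],[0,0,3],[0,0,0],[0,0,0],[0,0,0]], yaw=[0,0,0,0,0,0,0,0])

```text
t: 5.33
ee_pos: [468.7, -5.8, 115.6]
orientation: [2.313, 2.126, 0.001]
ft_force: [4.4, 0.2, -9.2]
width: 9.3
grasp_force: 30.0
```

Call:
play_rows(dp=[[-0.5,-5.8,0],[-0.6,-7,0],[-0.6,-7,0],[-0.6,-7,0],[-0.6,-7,0],[-0.6,-7,0],[-0.5,-6,0],[-0.3,-3,0]], yaw=[0,0,0,0,0,0,0,0])

```text
t: 6.0
ee_pos: [464.3, -56.2, 115.5]
orientation: [2.313, 2.125, 0.0]
ft_force: [5.5, 0.5, -9.9]
width: 9.3
grasp_force: 30.0
```

Call:
play_rows(dp=[[0,0,0],[0,0,0],[0,0,0],[0,0,0]], yaw=[0,0,0,0])

```text
t: 6.33
ee_pos: [464.3, -55.9, 115.5]
orientation: [2.313, 2.126, -0.0]
ft_force: [5.5, -1.8, -9.9]
width: 9.2
grasp_force: 30.0
```

Run:
```python
from h import *
np.set_printoptions(precision=1,suppress=True)
print("tcp",rail(ctrl.get_obs()["ee_pos"]))
for c in("wrist","top","side"):
  p=shot(c)
  for n in["bar_grip","carriage_index","clip_mark","frame_axis"]:
    z=Z[n]+(20 if n=="bar_grip" else 0)
    for r in models.landmark_of(p,n)[:1]: print(c,n,round(r["conf"],2),np.array(r["location"]),rail(atz(p,r["location"],z)))
```

```text
tcp [-93.3 -49.4 115.5]
wrist bar_grip 0.86 [323.7 325.8] [-92.2 -48.3 132. ]
wrist frame_axis 0.94 [534.4 294.2] [  2.8 -49.1 100. ]
top carriage_index 0.91 [352.5 207.1] [ 82.8 -49.4  49. ]
top clip_mark 0.61 [354.5 201.5] [107.9 -55.   22. ]
side bar_grip 0.71 [304.1 268.9] [-95.9 -47.9 132. ]
side clip_mark 0.73 [454.1 425.9] [ -46.4 -412.2   22. ]
side frame_axis 0.82 [343.5 255.4] [  5.1 -47.7 100. ]
```

Call:
play_rows(dp=[[0,0,-4],[0,0,-5],[0,0,-5],[0,0,-4],[0,0,-1],[0,0,0]], yaw=[0,0,0,0,0,0])

```text
t: 7.58
ee_pos: [464.3, -55.7, 96.1]
orientation: [-2.313, -2.126, 0.0]
ft_force: [4.1, -0.5, -7.5]
width: 9.2
grasp_force: 30.0
```

Call:
play_rows(dp=[[0,0,0],[0,0,0],[0,0,0],[0,0,0],[0,0,0],[0,0,0]], yaw=[0,0,0,0,0,0], gripper=0.545)

```text
t: 8.08
ee_pos: [464.0, -55.6, 96.8]
orientation: [-2.313, -2.126, 0.0]
ft_force: [0.1, -0.2, 0.7]
width: 39.4
grasp_force: 0.0
```

Call:
play_rows(dp=[[0,0,20],[0,0,30],[0,0,35],[0,0,35],[0,0,10],[0,0,0],[0,0,0]], yaw=[0,0,0,0,0,0,0])

```text
t: 8.67
ee_pos: [463.9, -55.6, 226.5]
orientation: [2.313, 2.125, 0.001]
ft_force: [-0.7, -0.5, -0.8]
width: 39.9
grasp_force: 0.0
```

Run:
```python
from h import *
np.set_printoptions(precision=1,suppress=True)
print("tcp",rail(ctrl.get_obs()["ee_pos"]))
for c in("wrist","top","side"):
  p=shot(c); X=cloud(p)
  if c=="wrist": save(p,"w2")
  Y=box(X,(-130,-110,100),(-60,10,150));print("bar",len(Y));print(np.percentile(Y,[2,50,98],axis=0) if len(Y) else "")
  Y=box(X,(0,40,138),(90,110,165));print("knob",len(Y));print(np.percentile(Y,[2,50,98],axis=0) if len(Y) else "")
  Y=box(X,(-60,-120,60),(60,20,170))
  if len(Y)>50:
    n=np.linalg.svd(Y-Y.mean(0),full_matrices=False)[2][2];print("tilt",np.arctan2(-n[0]*np.sign(n[2]),abs(n[2])),np.percentile(Y,[2,98],axis=0))
  for n in["bar_grip","carriage_index","clip_mark","frame_axis","knob_grip"]:
    for r in models.landmark_of(p,n)[:1]: print(c,n,round(r["conf"],2),np.array(r["location"]),rail(atz(p,r["location"],Z[n])))
```

```text
tcp [-93.7 -49.1 226.5]
bar 1616
[[-96.5 -81.  104.5]
 [-91.8 -43.5 116. ]
 [-87.1 -10.7 117.9]]
knob 2715
[[ 16.2  60.9 139.1]
 [ 34.3  67.9 150.4]
 [ 55.7  75.9 152.2]]
tilt 0.8091297089208371 [[ -28.8 -116.1   72. ]
 [  34.2   17.7  134.8]]
wrist bar_grip 0.93 [326.3 234.1] [-90.9 -48.1 112. ]
wrist carriage_index 0.7 [546.6 215.6] [ 89.4 -49.4  49. ]
wrist clip_mark 0.69 [546.  207.9] [102.3 -48.6  22. ]
wrist frame_axis 0.62 [459.3 230. ] [  2.4 -48.2 100. ]
wrist knob_grip 0.55 [562.6  36.6] [ 36.7  69.8 136. ]
bar 0

knob 94
[[ 14.6  60.5 142. ]
 [ 33.2  67.5 150.2]
 [ 54.3  74.9 155. ]]
tilt 0.7979117604115893 [[-30.3 -19.8  74. ]
 [ 32.3  19.8 134.4]]
top knob_grip 0.6 [305.1 209.5] [ 37.7  72.  136. ]
bar 203
[[-99.1 -89.  101.8]
 [-95.8 -55.5 115.8]
 [-89.9 -16.  119.7]]
knob 1
[[ 45.1  61.  139.2]
 [ 45.1  61.  139.2]
 [ 45.1  61.  139.2]]
tilt 0.8121572837380212 [[ -31.4 -117.4   71.9]
 [  29.8   17.1  135.5]]
side bar_grip 0.7 [307.7 274.4] [-88.9 -50.1 112. ]
side clip_mark 0.56 [373.2 258. ] [100.3 -45.8  22. ]
side frame_axis 0.89 [343.3 253.5] [  8.1 -43.6 100. ]
side knob_grip 0.62 [320.5 208.3] [ 29.7  60.3 136. ]
```

View pics/w2.png

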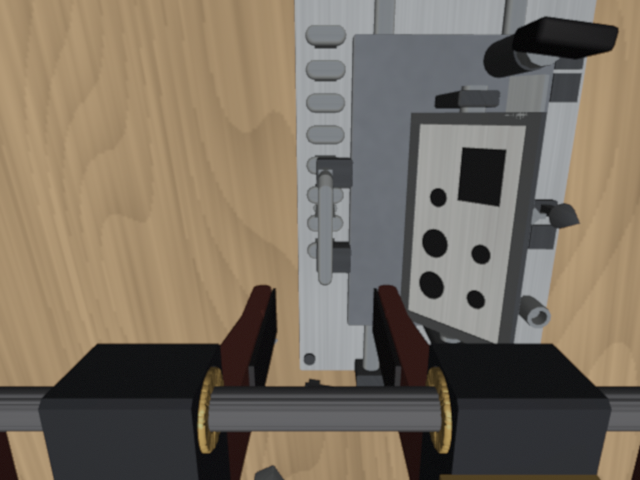

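The bar is fully down and the nib (541,210) is in line with the cone (565,215). Next is the frame push.

Call:
play_rows(dp=[[20,-2,-10],[28,-3,-16],[28,-3,-16],[25,-2,-16],[12,-1,-8],[0,0,0],[0,0,0]], yaw=[0,0,0,0,0,0,0], gripper=1)

```text
t: 10.15
ee_pos: [576.6, -66.5, 160.0]
orientation: [-2.312, -2.125, 0.002]
ft_force: [-0.6, -0.0, -0.3]
width: 1.1
grasp_force: 0.0
```

Call:
play_rows(dp=[[0,0,-10],[0,0,-10],[0,0,-4],[3,0,-3],[3,-0.5,-4],[0,0,0]], yaw=[0,0,0,0,0,0])

```text
t: 10.65
ee_pos: [582.8, -67.0, 129.1]
orientation: [-2.312, -2.125, 0.001]
ft_force: [-1.5, -0.4, -0.4]
width: 0.4
grasp_force: 0.3
```

Call:
play_rows(dp=[[2,0,-4],[2,0,-4],[1.5,0,-4],[1,0,-4],[1,0,-4],[0,0,0]], yaw=[0,0,0,0,0,0])

```text
t: 11.15
ee_pos: [592.3, -67.4, 109.7]
orientation: [2.311, 2.124, 0.003]
ft_force: [0.2, 0.7, 1.4]
width: 0.4
grasp_force: 0.5
```

Call:
play_rows(dp=[[0,0,-2],[0,0,-2],[0,0,-1],[0,0,0]], yaw=[0,0,0,0])

```text
t: 11.48
ee_pos: [591.1, -67.2, 104.8]
orientation: [2.312, 2.125, 0.001]
ft_force: [2.8, -0.4, 4.1]
width: 0.3
grasp_force: 1.9
```

Call:
play_rows(dp=[[0,0,-1],[0,0,0],[0,0,0]], yaw=[0,0,0])

```text
t: 11.73
ee_pos: [591.1, -67.2, 104.1]
orientation: [2.312, 2.125, 0.001]
ft_force: [3.1, -0.0, 5.7]
width: 0.5
grasp_force: 3.1
```

Run:
```python
from h import *
np.set_printoptions(precision=2,suppress=True)
for c in("top","side"):
  X=cloud(shot(c));Y=box(X,(-42,-120,60),(42,20,118))
  n=np.linalg.svd(Y-np.median(Y,0),full_matrices=False)[2][2];Y=Y[abs((Y-np.median(Y,0))@n)<4]
  n=np.linalg.svd(Y-Y.mean(0),full_matrices=False)[2][2];print(c,len(Y),"tilt",np.arctan2(-n[0]*np.sign(n[2]),abs(n[2])),np.percentile(Y,[2,50,98],axis=0))
```

```text
top 4 tilt -1.3649259209401452 [[ 32.72  18.64 102.57]
 [ 36.83  19.   104.04]
 [ 40.2   19.35 104.77]]
side 1792 tilt -0.0029804909342216065 [[ -40.43 -117.94  101.19]
 [  -7.12  -65.1   103.93]
 [  39.07   15.1   106.73]]
```

Call:
play_rows(dp=[[0,0,15],[0,0,30],[0,0,30],[2,22,0],[2,25,0],[2,25,0],[2,25,0],[2,15,0]], yaw=[0,7,7,7,7,7,7,7])

```text
t: 12.5
ee_pos: [598.6, 46.9, 177.6]
orientation: [-1.212, -2.894, 0.002]
ft_force: [-0.8, 0.8, 0.3]
width: 0.4
grasp_force: 0.0
```

Call:
play_rows(dp=[[0,5,0],[0,0,0],[0,0,0],[0,0,0],[0,0,0],[0,0,0],[0,0,0]], yaw=[7,7,7,7,7,6,0], gripper=0.545)

```text
t: 13.08
ee_pos: [598.8, 49.8, 177.4]
orientation: [-0.126, -3.135, 0.001]
ft_force: [0.5, 0.6, -1.1]
width: 39.3
grasp_force: 0.0
```

Run:
```python
from h import *
np.set_printoptions(precision=2,suppress=True)
o=ctrl.get_obs();print("tcp",o["ee_pos"],rail(o["ee_pos"]),o["width"],o["qpos"])
for c in("wrist","top","side"):
  p=shot(c);X=cloud(p)
  if c=="wrist":save(p,"w3")
  Y=box(X,(0,40,138),(90,110,156));print(c,"knob",len(Y));print(np.percentile(Y,[2,50,98],axis=0) if len(Y) else "")
  for r in models.landmark_of(p,"knob_grip")[:1]: print(r["conf"],rail(atz(p,r["location"],136)))
  Y=box(X,(-42,-120,60),(42,20,118));n=np.polyfit(Y[:,0],Y[:,2],1) if len(Y)>50 else None;print(len(Y),"frame slope",n)
```

```text
tcp [598.81  49.83 177.45] [ 31.63  67.49 177.45] 39.28838908219975 [ 0.06  0.44  1.72  0.    0.99 -1.43]
wrist knob 2300
[[ 16.32  62.15 140.58]
 [ 34.11  69.5  150.6 ]
 [ 55.93  76.67 152.14]]
0.93 [ 35.16  70.19 136.  ]
35489 frame slope [ -0.   103.25]
top knob 0

878 frame slope [ -0.01 103.28]
side knob 139
[[ 13.61  58.81 138.56]
 [ 29.29  63.7  148.04]
 [ 52.35  75.11 153.89]]
0.89 [ 36.07  70.06 136.  ]
2174 frame slope [ -0.   103.94]
```

View pics/w3.png

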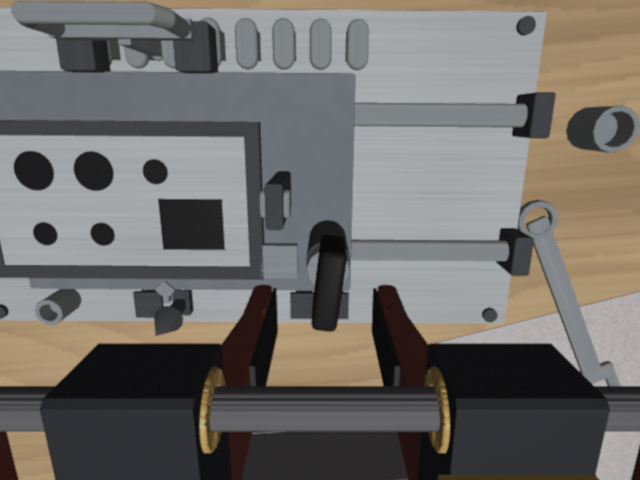

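The frame is level. The knob bar, (333,245) to (325,325), sits between the open fingers. Descending, gripping and turning clockwise.

Call:
play_rows(dp=[[3,1,-8],[0,0,-15],[0,0,-15],[0,0,-10],[0,0,-6],[0,0,0]], yaw=[0,0,0,0,0,0])

```text
t: 13.88
ee_pos: [602.7, 50.8, 123.0]
orientation: [-0.133, -3.136, 0.0]
ft_force: [-0.6, -0.1, -0.9]
width: 39.7
grasp_force: 0.0
```

Call:
play_rows(dp=[[0,0,0],[0,0,0],[0,0,0],[0,0,0],[0,0,0],[0,0,0]], yaw=[0,0,0,0,0,0], gripper=1)

```text
t: 14.38
ee_pos: [604.2, 51.0, 125.4]
orientation: [0.132, 3.137, 0.0]
ft_force: [0.5, 0.4, 2.7]
width: 13.0
grasp_force: 29.9
```

Call:
play_rows(dp=[[0,0,0],[0,0,0],[0,0,0],[0,0,0],[0,0,0],[0,0,0],[0,0,0],[0,0,0]], yaw=[-6,-6,-6,-6,-6,-6,-6,-6])

```text
t: 15.05
ee_pos: [603.8, 50.7, 125.4]
orientation: [1.404, 2.81, -0.0]
ft_force: [-1.0, -1.5, 4.7]
width: 12.6
grasp_force: 29.9
```

Call:
play_rows(dp=[[0,0,0],[0,0,0],[0,0,0],[0,0,0],[0,0,0],[0,0,0],[0,0,0],[0,0,0]], yaw=[-6,-6,-6,-6,-6,-6,-3,0])

```text
t: 15.72
ee_pos: [603.3, 50.7, 125.4]
orientation: [-2.26, -2.182, 0.001]
ft_force: [-3.7, -0.3, 5.3]
width: 12.7
grasp_force: 29.9
```

Call:
play_rows(dp=[[0,0,0],[0,0,0],[0,0,0],[0,0,0],[0,0,0],[0,0,0]], yaw=[0,0,0,0,0,0], gripper=0.545)

```text
t: 16.22
ee_pos: [603.6, 50.9, 124.6]
orientation: [-2.256, -2.186, 0.0]
ft_force: [-0.7, 0.3, -0.7]
width: 39.8
grasp_force: 0.0
```

Call:
play_rows(dp=[[0,0,15],[0,0,30],[0,0,30],[0,0,30],[-10,0,20],[-10,0,0],[0,0,0],[0,0,0]], yaw=[0,0,0,0,0,0,0,0])

```text
t: 16.88
ee_pos: [582.6, 50.8, 248.8]
orientation: [-2.256, -2.185, 0.002]
ft_force: [0.7, 0.3, -0.7]
width: 39.7
grasp_force: 0.0
```

Run:
```python
from h import *
np.set_printoptions(precision=2,suppress=True)
for c in("wrist","side"):
  p=shot(c);X=cloud(p)
  if c=="wrist":save(p,"w4")
  Y=box(X,(0,30,142),(90,110,156));print(c,"knob",len(Y))
  if len(Y)>20: print(np.percentile(Y,[2,50,98],axis=0),np.linalg.svd((Y-Y.mean(0))[:,:2],full_matrices=False)[2][0])
  Y=box(X,(-42,-120,60),(42,20,110));print(len(Y),"frame slope",np.polyfit(Y[:,0],Y[:,2],1) if len(Y)>50 else None)
  Y=box(X,(-130,-110,100),(-60,10,150));print("bar",len(Y),np.percentile(Y,[2,50,98],axis=0) if len(Y) else "")
```

```text
wrist knob 1311
[[ 30.64  50.47 144.76]
 [ 36.87  71.3  150.69]
 [ 43.45  90.28 152.2 ]] [ 0.04 -1.  ]
8145 frame slope [ -0.   103.23]
bar 458 [[-95.85 -29.4  100.97]
 [-90.23 -16.26 113.84]
 [-86.67  -8.53 117.66]]
side knob 122
[[ 27.4   47.17 142.71]
 [ 32.02  64.78 149.99]
 [ 40.78  86.49 153.57]] [ 0.07 -1.  ]
2172 frame slope [ -0.   103.95]
bar 201 [[-99.31 -88.5  101.75]
 [-95.98 -54.29 115.69]
 [-89.38 -16.16 119.47]]
```

View pics/w4.png

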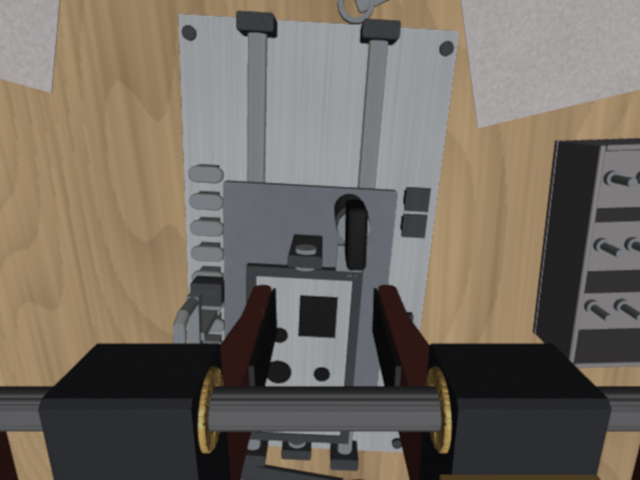

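The knob bar (355,235) lies along the rail's y over the tab. Its direction is within about 0.06 rad of the stop, the frame is level and the bar is down. Handing in.

```bash
python3 -c "
from h import *
print(ticket.close_job())"
```

```text
the job is handed in; nothing more can be done
None
```

The job is handed in, with no verdict returned: by my last measurements the carriage is caught at the tall clip's notch (-50 mm) with the bar down, the frame is level, the knob is turned about 1.5 rad clockwise over the tab, and the gripper is clear.

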